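# Strike the marking punch, index the dividing plate three clicks and hold it

### The arm

A 6-joint arm with a two-finger parallel gripper is mounted at the origin on the work surface. World frame = base frame: x ahead of the robot, y to its left, z up, the work surface at z = 0. Lengths are in m, angles in rad, forces in N, time in s.
With the tool pointing down it reaches from about 0.275 to 0.775 m from the base axis. Payload 14.6 kg.
Tool frame: the origin (TCP) lies at the very end of the fingers, on their centre line; the grasp point (between the pads) lies 19 mm behind it; z points along the fingers, y is the line along which they close (so a half turn about z gives the same grasp; the last joint's range is limited). The gripper opens to 85 mm and grips with 20 to 120 N. Pads are 22 mm wide; open, the fingers measure 114 mm over their backs; the gripper's body (76 mm by 85 mm) begins 54 mm behind the grasp point. The pads swing forward as they close: fully open they stand 13 mm farther back than shut.
Start: joints at [0.96, 0.263, -0.048, 1.259, 0, 1.415], TCP at [0.231, 0.471, 0.231] pointing down, gripper open.
Joint ranges: [-2.65, 2.65], [-0.89, 1.7], [-1.18, 1.37], [-2.13, 2.11], [-1.35, 1.29], [-3.14, 3.14]. Speed limits (rad/s): [1.89, 1.89, 2.57, 2.79, 3.14, 3.14].

### API

Orientations are given as a 3x3 rotation matrix whose columns are the frame's x, y, z axes.
In Python, from bench import manip, cams gives the robot as it stands.
- The arm moves only by the tool jog_arm, never from a script. Its argument "deltas" is a list of rows, each an object with "slide": the shift along the tool's x, y, z in cm, a list of three; "angular": the turn, a rotation vector about the tool's x, y, z in rad, a list of three. A call has 1 to 5 rows; each row shifts and turns the commanded pose from where the row before left it, along the tool's axes as they then stand; what a row does not reach is not made up. A row lasts 1/12 s, in which the tool goes at most 41.7 mm and 7.16 degrees, less where a joint would pass 70% of its speed; a pose out of reach is approached as far as the arm can. A call is refused whole if a number of a shift passes 4.17 or a number of a turn 0.125, either way. A call with a gripper value outside its range is refused whole. "hand" is the opening, from 0 (shut) to 1 (fully open), set as the call begins (left out, the last holds). The fingers move at their own pace and stop on an object; the grip force is fixed at half the most. Time passes only in rows, so rows that do not move let the fingers close. It gives the time, the measured TCP pose, the force, the opening and the grip force at its end, in the units of the state.
- manip.get_state(): the state, without advancing time (a new reading comes with each control period).
- cams.read_camera(name): name is "side" or "top"; returns the picture (420x560x3 uint8, red, green, blue); there is no depth.
- cams.camera_info(name): a dict with "fovy" (degrees; the focal length in pixels is half the picture's height over the tangent of half this angle, whatever the lens; pixels are square), "cx", "cy" (the principal point, pixels), "world_to_cam" (4x4, takes a point from world to camera coordinates). Camera axes: x right, y down, z forward; pixel columns grow to the right and rows downward; lengths in m; the calibration is good to about 2 mm. A picture is of the moment at which its call begins. camera_info takes no time and is no camera call.
- manip.hand_in(): hands the job in; it is judged then, once.
The state is a dict: "t": time; "q": joint angles; "dq": joint speeds; "effort": joint torques, N m; "tool_pos": TCP position; "tcp_rot": TCP orientation; "wrist_force": force on the tool from outside, world axes, zero at the start; "wrist_torque": the same for the moment, N m; "gripper_width": opening from 0.0 (shut) to 1.0 (fully open); "gripper_force": force on a finger pad.
Only numpy, scipy, OpenCV 4.12 (cv2) and the standard library are available. Lean on these libraries where they do the work, as an engineer would, in place of code of your own. Each camera call takes 0.05 s, during which the arm holds its last target. There are 200 camera calls.

### The job

On the marking fixture, strike the sprung punch fully down with a brisk tap of the maul to mark the brass blank, then lay the maul back in its wooden rest. Next grip the black bar knob and turn the dividing plate clockwise (seen from above), feeling the roller click from notch to notch, to the third notch and not past it, leaving the other things on the bench alone. Finish while still gripping the knob, holding the plate at rest in that third notch for the next blow.

Things in the scene. Friction and masses are not known exactly. Their poses are not given: they have to be found in the camera images.
- fixture: Fixed grey marking fixture, base 130 x 250 x 16 mm. Origin: on the bench, on the vertical axis of the steel dividing plate (136 mm across, 18 rim notches, top at z = 60 mm, brass blank on it); z up. The punch is 50 mm from the axis along own +y, held by a grey C-frame (column 44 x 26 mm at y = +96 mm, arm top z = 99 mm, bush top 101 mm); the roller detent is at -y.
- dividing_plate (a joint): Plate angle, rad: 0 at the start, seated in a notch; grows clockwise seen from above. A sprung roller seats every 20 degrees: first, second, third notch at 0.349, 0.698, 1.047. About 0.2 N m turns it out of a notch; half way to the next the torque falls to nothing, then the roller pulls the plate on into that notch. No end stop: it can turn on past the third.
- bar_knob: Black bar knob on top of the plate's spindle, turns with the plate about the fixture's axis. Bar 64 mm long (own x), 18 mm thick (own y), 32 mm high. Origin: centre of the bar, on the axis, 168 mm above the bench. Below it a steel spindle 18 mm across. At the start the bar lies square to the direction of the punch.
- punch_head: Round steel head of the sprung marking punch, 20 mm across, 8 mm high. Origin: centre of its flat top, 133 mm above the bench when up; z up. It slides straight down.
- punch (a joint): How far the punch is pressed down, m: 0 up, 0.016 fully down with its tip on the blank. Its spring takes about 2 N to start and 4 N when fully down, and lifts the punch again when it is free. A slow press does not count as a tap: drive it down at 0.1 to 0.3 m/s (over 0.04 m/s is needed), right through to the bottom.
- maul: Loose round stamping maul, 0.27 to 0.49 kg: white nylon barrel head 46 mm across, 60 mm long; flat-sided wooden handle 115 mm long, 20 mm wide (own y), 24 mm high (own z). It strikes with the side of its head. Origin: on its axis where handle meets head, about its balance point; own x points to the head (head x = 0 to +60 mm, handle 0 to -115 mm). It starts level in its rest, axis 62 mm up.
- maul_rest: Fixed wooden rest, board 180 x 70 x 12 mm with two uprights 12 mm thick, open to the top: a V under the middle of the maul's head (x = +30 mm), a flat saddle with flared lips under the handle (x = -88 mm); the handle between is free for the fingers. Origin: on the bench, below the maul's origin when it lies in place; x along the maul to its head. The maul in place has its axis 62 mm above.
- jar: Bystander: small glass jar with black cap, 48 mm across, 55 mm high, origin centre of underside. Leave alone.
- bench_block: Bystander: steel bench block 65 x 65 x 22 mm, origin centre of underside. Leave alone.
- loupe: Bystander: black eye loupe 38 mm across, 34 mm high, origin centre of underside. Leave alone.
- maul_head (a point): Centre of the maul's barrel head, on its axis, 30 mm ahead of the maul's origin.
Not all that is in view belongs to the job. What is shaped like the maul but pink or purple is not meant. Of the things shaped like the maul_rest, the wooden one is meant.

How it is judged:
On the way, in this order (a step that is already met when the one before it is completed fails the run):
1. the held maul strikes the punch: it drives it downwards briskly, the plate still in its first position (value of joint punch between 0.0008 and 0.0124 m and velocity of joint punch above 0.04 m/s and distance between maul_head and punch_head below 0.048 m and contact force between each of the fingers, the arm and punch_head below 0.1 N and contact force between the fingers and maul above 1 N and value of joint dividing_plate between -0.12 and 0.12 rad).
2. the same blow takes the punch down to the blank (value of joint punch above 0.0125 m and distance between maul_head and punch_head below 0.048 m and contact force between each of the fingers, the arm and punch_head below 0.1 N and contact force between the fingers and maul above 1 N and value of joint dividing_plate between -0.12 and 0.12 rad).
3. the maul lies in its rest, let go, before the plate is turned (horizontal distance between maul and maul_rest below 0.018 m and z of maul in the frame of maul_rest below 0.07 m and contact force between the fingers and maul below 0.1 N and linear speed of maul below 0.02 m/s and value of joint dividing_plate below 0.17 rad), for 0.2 s.
4. the plate, turned clockwise by the knob, sits in the third notch (value of joint dividing_plate between 0.967 and 1.127 rad and contact force between the fingers and bar_knob above 2 N), for 0.2 s.
At the end, for the whole second after the job is handed in: The fingers still grip the bar knob (more than 2 N) and hold the plate at rest in the third notch clockwise (1.047 rad within 0.08); the punch is up again; the maul lies level on both uprights of its rest, within 18 mm of its place along the rest and 8 mm in height (all of step 4 and velocity of joint dividing_plate between -0.05 and 0.05 rad/s and value of joint punch below 0.0015 m and horizontal distance between maul and maul_rest below 0.018 m and z of maul in the frame of maul_rest between 0.054 and 0.07 m and angle between the x axis of maul and the x axis of maul_rest, either way round below 0.12 rad and linear speed of maul below 0.02 m/s); the arm keeps its last pose, push and grip.
It fails at once if the plate is turned past the third notch, on towards the fourth (value of joint dividing_plate above 1.222 rad).
It fails at once if the plate is turned the wrong way out of its notch (value of joint dividing_plate below -0.175 rad).
It fails at once if the jar, the bench block or the loupe is displaced (distance of any of jar, bench_block, loupe from where it was at the start of the episode above 0.03 m).
It also fails if it takes over 54 s, if anything falls off the work surface, if the arm or the gripper's body presses on something with over 40 N, if the wrist force passes 120 N, or if a joint passes its speed limit or range.

## Working session

There is one attempt and no reset: what is moved stays moved. The work goes in short steps, Python scripts to look and compute and a tool call to move; the robot and the scene stay as the last step left them, time stands still between calls to the robot, and variables do not carry over. Pictures are saved under pics/ and viewed, at most 10 in all, crops included, and the job is handed in when it is done.

Besides the shell and the picture viewer there is one more tool, called after "Request:" by a JSON object that holds its "fn" and its "kwargs", one argument or row to a line. jog_arm: Moves the arm, as the interface text tells. Its arguments: {"type":"object","properties":{"deltas":{"type":"array","items":{"type":"object","properties":{"slide":{"type":"array","items":{"type":"number"}},"angular":{"type":"array","items":{"type":"number"}}}}},"hand":{"type":"number"}},"required":["deltas"]}

```bash
ls; mkdir -p pics; python3 - <<'E'
from bench import manip, cams
import cv2
for n in("side","top"):
    im=cams.read_camera(n); cv2.imwrite(f"pics/{n}0.png",im[:,:,::-1]); i=cams.camera_info(n); print(n,i)
s=manip.get_state(); print(s)
E
```

```text
pics
side {'fovy': 49.07910857631337, 'cx': 274.3958485284856, 'cy': 206.8071525125995, 'world_to_cam': array([[-0.99791952, -0.06350235,  0.01113907,  0.58731474],
       [-0.05594357,  0.76701483, -0.63918587,  0.01095876],
       [ 0.03204598, -0.63847921, -0.76897162,  1.15008358],
       [ 0.        ,  0.        ,  0.        ,  1.        ]])}
top {'fovy': 43.236553021484475, 'cx': 275.99257198934424, 'cy': 209.42902528643705, 'world_to_cam': array([[-4.13238927e-03, -9.99990455e-01,  1.41896617e-03,
         1.29714831e-01],
       [-9.96415137e-01,  3.99770534e-03, -8.45038043e-02,
         5.69980215e-01],
       [ 8.44973251e-02, -1.76308198e-03, -9.96422146e-01,
         1.46385205e+00],
       [ 0.00000000e+00,  0.00000000e+00,  0.00000000e+00,
         1.00000000e+00]])}
{'t': 0.1, 'q': array([ 9.59715068e-01,  2.63468551e-01, -4.88754611e-02,  1.25939984e+00,
        1.93612805e-05,  1.41550333e+00]), 'dq': array([ 0.00074496, -0.0012332 ,  0.00153143,  0.00011995, -0.00077664,
        0.00042833]), 'effort': array([ 5.30687626e-03, -6.38580751e+01,  3.85060716e+01,  1.01038988e-02,
       -6.66403048e-05,  3.92581217e-05]), 'tool_pos': array([0.23094157, 0.47120101, 0.23087585]), 'tcp_rot': array([[-8.97914289e-01,  4.40169986e-01, -5.59504551e-04],
       [ 4.40170311e-01,  8.97913978e-01, -7.64943088e-04],
       [ 1.65681968e-04, -9.33130621e-04, -9.99999551e-01]]), 'wrist_force': array([ 0.2869114 , -0.29062894, -0.16740609]), 'wrist_torque': array([-0.04857934, -0.00336165,  0.02100816]), 'gripper_force': 0.0, 'gripper_width': 1.0021198958266024}
```

View pics/side0.png

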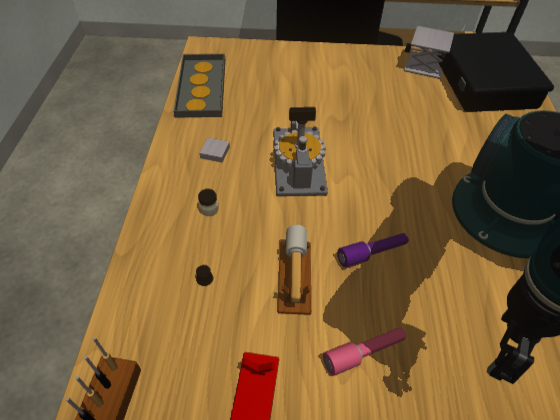

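View pics/top0.png

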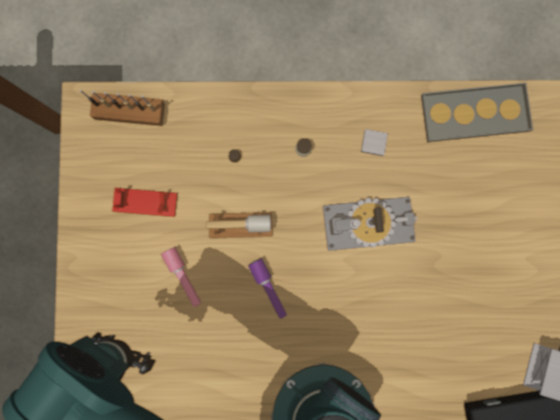

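The side view has the maul in its wooden rest at about (296,265), head towards the fixture, which is at about (300,160). In the top view the maul is at (240,224), the fixture at (370,222) with the knob at (379,218), and the C-frame arm and punch lie on the left (+y). I'll zoom in on both.

```bash
python3 - <<'E'
import cv2, numpy as np
t=cv2.imread("pics/top0.png")[188:262,200:420]; s=cv2.imread("pics/side0.png")[100:320,262:336]
s=cv2.rotate(s,cv2.ROTATE_90_CLOCKWISE)
f=lambda a:cv2.resize(a,None,fx=3.6,fy=3.6,interpolation=cv2.INTER_CUBIC)
cv2.imwrite("pics/crop0.png",cv2.convertScaleAbs(np.vstack([f(t),f(s)]),alpha=1.4))
E
```

```text
(no output)
```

View pics/crop0.png

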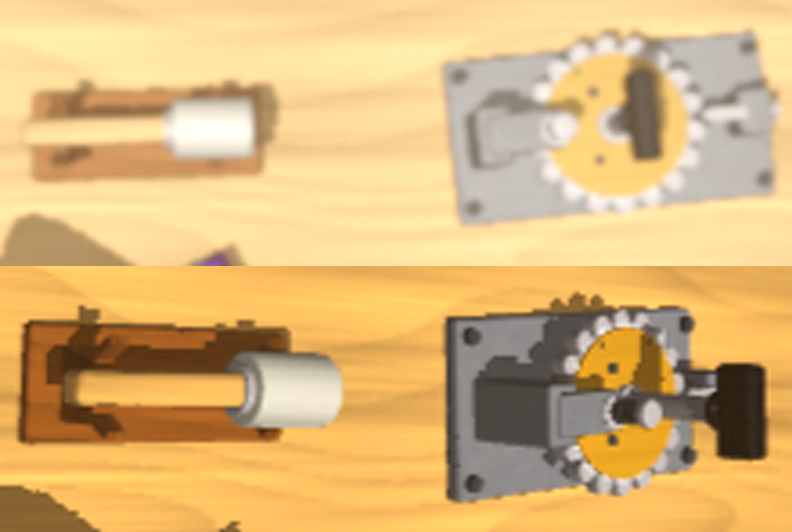

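The crop shows, in the top view, the punch head at (355.8,223.0), the knob at (379.4,219.1) and four clear base corners. In the side view the punch head is at about (302,139). The maul's head and handle are clear in both views, so I'll triangulate.

```bash
cat > h.py <<'E'
import numpy as np, cv2
from bench import manip, cams
def cam(n):
    i=cams.camera_info(n); f=210/np.tan(np.radians(i["fovy"]/2)); T=i["world_to_cam"]
    return f,i["cx"],i["cy"],T[:3,:3],T[:3,3]
def ray(n,p):
    f,cx,cy,R,t=cam(n); d=R.T@np.array([(p[0]-cx)/f,(p[1]-cy)/f,1]); return -R.T@t,d/np.linalg.norm(d)
def plane(n,p,z):
    o,d=ray(n,p); return o+d*(z-o[2])/d[2]
def tri(pt,ps):
    A=np.zeros((3,3));b=np.zeros(3)
    for n,p in(("top",pt),("side",ps)):
        o,d=ray(n,p);M=np.eye(3)-np.outer(d,d);A+=M;b+=M@o
    X=np.linalg.solve(A,b); return X,[np.linalg.norm(np.cross(X-ray(n,p)[0],ray(n,p)[1])) for n,p in(("top",pt),("side",ps))]
def proj(n,X):
    f,cx,cy,R,t=cam(n);c=R@X+t;return np.array([f*c[0]/c[2]+cx,f*c[1]/c[2]+cy])
def blob(im,lo,hi,box):
    x0,y0,x1,y1=box; h=cv2.cvtColor(im,cv2.COLOR_BGR2HSV)[y0:y1,x0:x1]
    m=cv2.inRange(h,lo,hi);n,l,s,c=cv2.connectedComponentsWithStats(m)
    k=1+np.argmax(s[1:,4]); r=cv2.minAreaRect(np.argwhere(l==k)[:,::-1].astype(np.float32))
    return c[k]+[x0,y0],s[k],(np.array(r[0])+[x0,y0],r[1],r[2])
E
python3 - <<'E'
from h import *
np.set_printoptions(precision=4,suppress=True)
t=cv2.imread("pics/top0.png");s=cv2.imread("pics/side0.png")
T=lambda c,r:(199.6+c/3.6,187.6+r/3.6)   # crop -> pixel
S=lambda c,r:(261.6+(r-266)/3.6,319.6-c/3.6)
print("head blobs");a=blob(t,(0,0,120),(179,45,255),(225,205,285,245));b=blob(s,(0,0,120),(179,60,255),(275,215,320,262));print(a,b)
print(tri(a[2][0],b[2][0]))
print("handle pix", t[224,225],s[280,296],t[224,213],t[215,225])
print("head end edges top z=.062",plane("top",T(165,128),.062),plane("top",T(256,128),.085))
print("butt end", tri(T(22,131),S(64,388)))
print("handle mid near head",tri(T(165,129),S(244,388)))
print("rest corners top z=.012",[plane("top",T(*p),.012) for p in((33,91),(31,179),(263,173))])
print("rest corners side z=.012",[plane("side",S(*p),.012) for p in((24,323),(20,440),(281,440),(288,329))])
print("punch",tri(T(561,126),S(649,411)))
print("knob top face: ",tri(T(646,112),S(765,411)))
k=blob(t,(0,0,0),(179,255,60),(370,195,395,240));print(k,plane("top",k[2][0],.184))
for nm,cs,F in(("top",((445,63),(755,32),(775,192),(460,224)),T),("side",((447,319),(690,308),(690,482),(450,500)),S)):
    P=[plane(nm,F(*p),.016) for p in cs];print(nm,np.array(P)[:,:2],np.mean(P,0))
E
```

```text
head blobs
(array([257.9359, 223.0845]), array([ 21,  11,  25,  16, 343], dtype=int32), (array([258. , 223.5]), (24.0, 15.0), 0.0)) (array([297.3385, 236.7054]), array([ 13,  10,  19,  25, 387], dtype=int32), (array([297.6138, 236.6345]), (18.27000617980957, 23.4188289642334), 4.763641834259033))
(array([0.5279, 0.1761, 0.0816]), [np.float64(0.0001405979939203665), np.float64(0.00014059799392042696)])
handle pix [117 165 194] [ 67 135 180] [114 161 189] [ 69 109 151]
head end edges top z=.062 [0.53  0.211 0.062] [0.5284 0.1418 0.085 ]
butt end (array([0.5275, 0.32  , 0.0587]), [np.float64(0.0008610175706297727), np.float64(0.0008610175706299321)])
handle mid near head (array([0.5299, 0.2103, 0.0732]), [np.float64(0.0012613896178619007), np.float64(0.0012613896178618484)])
rest corners top z=.012 [array([0.5625, 0.3176, 0.012 ]), array([0.4934, 0.3187, 0.012 ]), array([0.4974, 0.1371, 0.012 ])]
rest corners side z=.012 [array([0.5618, 0.3232, 0.012 ]), array([0.4946, 0.3211, 0.012 ]), array([0.4972, 0.1372, 0.012 ]), array([0.569 , 0.1368, 0.012 ])]
punch (array([ 0.5272, -0.0788,  0.1323]), [np.float64(0.0010472115627622196), np.float64(0.0010472115627621654)])
knob top face:  (array([ 0.5325, -0.1289,  0.19  ]), [np.float64(0.00030135552257529933), np.float64(0.0003013555225752739)])Traceback (most recent call last):
  File "<stdin>", line 16, in <module>
  File "h.py", line 20, in blob
    k=1+np.argmax(s[1:,4]); r=cv2.minAreaRect(np.argwhere(l==k)[:,::-1].astype(np.float32))
        ~~~~~~~~~^^^^^^^^^
    return _wrapfunc(a, 'argmax', axis=axis, out=out, **kwds)
    return bound(*args, **kwds)
ValueError: attempt to get argmax of an empty sequence
```

```bash
python3 - <<'E'
from h import *
np.set_printoptions(precision=4,suppress=True)
t=cv2.imread("pics/top0.png");s=cv2.imread("pics/side0.png")
T=lambda c,r:(199.6+c/3.6,187.6+r/3.6)   # crop -> pixel
S=lambda c,r:(261.6+(r-266)/3.6,319.6-c/3.6)
for nm,cs,F in(("top",((445,63),(755,32),(775,192),(460,224)),T),("side",((447,319),(690,308),(690,482),(450,500)),S)):
    P=np.array([plane(nm,F(*p),.016) for p in cs]);print(nm,P[:,:2],P.mean(0))
print("top row224 sat-ish (R-B)",[(c,int(t[224,c,2])-int(t[224,c,0]),int(t[224,c,2])) for c in range(201,276)])
print("top col 258 R-B",[(r,int(t[r,258,2])-int(t[r,258,0])) for r in range(208,240)])
print("top col 225 R",[(r,t[r,225].tolist()) for r in range(216,232)])
for c in(215,225,235,245,258): print(c,plane("top",(c,224),.062))
# knob
k=t[195:240,368:395].max(2); print("knob dark",[(r+195,np.flatnonzero(k[r]<75)+368) for r in range(0,45,3)])
ks=s[100:128,283:322].max(2); m=ks<60; ys,xs=np.nonzero(m); print("side knob",xs.min()+283,xs.max()+283,ys.min()+100,ys.max()+100)
E
```

```text
top [[ 0.5829 -0.0061]
 [ 0.6064 -0.2501]
 [ 0.4808 -0.2625]
 [ 0.4569 -0.0163]] [ 0.5318 -0.1337  0.016 ]
side [[ 0.5836  0.0044]
 [ 0.6079 -0.2512]
 [ 0.4696 -0.2618]
 [ 0.4576 -0.0076]] [ 0.5297 -0.1291  0.016 ]
top row224 sat-ish (R-B) [(201, 74, 184), (202, 74, 184), (203, 74, 184), (204, 73, 182), (205, 72, 177), (206, 73, 177), (207, 74, 182), (208, 75, 185), (209, 75, 187), (210, 75, 187), (211, 76, 188), (212, 75, 189), (213, 75, 189), (214, 76, 190), (215, 76, 190), (216, 76, 190), (217, 77, 191), (218, 76, 191), (219, 77, 192), (220, 77, 192), (221, 75, 192), (222, 75, 192), (223, 77, 193), (224, 76, 194), (225, 77, 194), (226, 77, 194), (227, 77, 194), (228, 77, 195), (229, 77, 195), (230, 76, 195), (231, 76, 195), (232, 76, 195), (233, 76, 195), (234, 77, 196), (235, 76, 196), (236, 76, 196), (237, 76, 196), (238, 77, 197), (239, 76, 197), (240, 77, 197), (241, 76, 197), (242, 77, 197), (243, 76, 197), (244, 68, 197), (245, 46, 193), (246, 25, 186), (247, 16, 181), (248, 16, 186), (249, 18, 194), (250, 19, 197), (251, 18, 196), (252, 19, 197), (253, 18, 197), (254, 18, 1
[... 999 characters left out ...]
9]), (228, [80, 119, 152]), (229, [62, 99, 137]), (230, [61, 96, 135]), (231, [63, 99, 139])]
215 [0.528  0.2941 0.062 ]
225 [0.5279 0.2668 0.062 ]
235 [0.5278 0.2395 0.062 ]
245 [0.5277 0.2122 0.062 ]
258 [0.5276 0.1767 0.062 ]
knob dark [(195, array([], dtype=int64)), (198, array([], dtype=int64)), (201, array([], dtype=int64)), (204, array([], dtype=int64)), (207, array([], dtype=int64)), (210, array([], dtype=int64)), (213, array([], dtype=int64)), (216, array([], dtype=int64)), (219, array([375])), (222, array([375])), (225, array([376])), (228, array([], dtype=int64)), (231, array([], dtype=int64)), (234, array([], dtype=int64)), (237, array([], dtype=int64))]
side knob 289 315 108 127
```

Request:
{"fn": "jog_arm", "kwargs": {
  "deltas": [
    {"angular": [0, 0, 0.109]},
    {"angular": [0, 0, 0.109]},
    {"angular": [0, 0, 0.109]},
    {"angular": [0, 0, 0.109]},
    {"angular": [0, 0, 0.109]}
  ],
  "hand": 1
}}

```text
invalid input at $.deltas[0]: expected keys slide, angular
```

Request:
{"fn": "jog_arm", "kwargs": {
  "deltas": [
    {"angular": [0, 0, 0.109]},
    {"angular": [0, 0, 0.109]},
    {"angular": [0, 0, 0.109]},
    {"angular": [0, 0, 0.109]},
    {"angular": [0, 0, 0.109]}
  ]
}}

```text
invalid input at $.deltas[0]: expected keys slide, angular
```

Request:
{"fn": "jog_arm", "kwargs": {
  "deltas": [
    {"slide": [-2.4, 2.9, 0.4]},
    {"slide": [-2.4, 2.9, 0.4]},
    {"slide": [-2.4, 2.9, 0.4]},
    {"slide": [-2.4, 2.9, 0.4]},
    {"slide": [-2.4, 2.9, 0.4]}
  ]
}}

```text
invalid input at $.deltas[0]: expected keys slide, angular
```

Request:
{"fn": "jog_arm", "kwargs": {
  "deltas": [
    {"slide": [-2.4, 2.9, 0.4]},
    {"slide": [-2.4, 2.9, 0.4]},
    {"slide": [-2.4, 2.9, 0.4]},
    {"slide": [-2.4, 2.9, 0.4]},
    {"slide": [0, 0, 0]}
  ]
}}

```text
invalid input at $.deltas[0]: expected keys slide, angular
```

Each row needs both keys.

Request:
{"fn": "jog_arm", "kwargs": {
  "deltas": [
    {"slide": [0, 0, 0], "angular": [0, 0, 0.109]},
    {"slide": [0, 0, 0], "angular": [0, 0, 0.109]},
    {"slide": [0, 0, 0], "angular": [0, 0, 0.109]},
    {"slide": [0, 0, 0], "angular": [0, 0, 0.109]},
    {"slide": [0, 0, 0], "angular": [0, 0, 0.109]}
  ],
  "hand": 1
}}

```text
t: 0.52
tool_pos: [0.231, 0.4713, 0.231]
tcp_rot: [[-0.535, 0.845, -0.0], [0.845, 0.535, -0.001], [-0.0, -0.001, -1.0]]
wrist_force: [-0.4, -0.4, -0.6]
gripper_width: 1.001
gripper_force: 0.0
```

Request:
{"fn": "jog_arm", "kwargs": {
  "deltas": [
    {"slide": [0, 0, 0], "angular": [0, 0, 0.109]},
    {"slide": [0, 0, 0], "angular": [0, 0, 0.109]},
    {"slide": [0, 0, 0], "angular": [0, 0, 0.109]},
    {"slide": [0, 0, 0], "angular": [0, 0, 0.109]},
    {"slide": [0, 0, 0], "angular": [0, 0, 0.109]}
  ]
}}

```text
t: 0.93
tool_pos: [0.231, 0.4713, 0.231]
tcp_rot: [[-0.02, 1.0, -0.0], [1.0, 0.02, -0.001], [-0.001, -0.0, -1.0]]
wrist_force: [0.4, 1.2, -0.2]
gripper_width: 0.998
gripper_force: 0.0
```

Request:
{"fn": "jog_arm", "kwargs": {
  "deltas": [
    {"slide": [-2.4, 2.9, 0.4], "angular": [0, 0, 0]},
    {"slide": [-2.4, 2.9, 0.4], "angular": [0, 0, 0]},
    {"slide": [-2.4, 2.9, 0.4], "angular": [0, 0, 0]},
    {"slide": [-2.4, 2.9, 0.4], "angular": [0, 0, 0]},
    {"slide": [-2.4, 2.9, 0.4], "angular": [0, 0, 0]}
  ]
}}

```text
t: 1.35
tool_pos: [0.38, 0.3537, 0.2109]
tcp_rot: [[-0.025, 1.0, -0.0], [1.0, 0.025, -0.0], [-0.0, -0.0, -1.0]]
wrist_force: [0.4, 0.1, -0.4]
gripper_width: 1.0
gripper_force: 0.0
```

Request:
{"fn": "jog_arm", "kwargs": {
  "deltas": [
    {"slide": [-2.4, 2.9, 0.4], "angular": [0, 0, 0]},
    {"slide": [-2.4, 2.9, 0.4], "angular": [0, 0, 0]},
    {"slide": [-2.4, 2.9, 0.4], "angular": [0, 0, 0]},
    {"slide": [-2.4, 2.9, 0.4], "angular": [0, 0, 0]},
    {"slide": [0, 0, 0], "angular": [0, 0, 0]}
  ]
}}

```text
t: 1.77
tool_pos: [0.5014, 0.2583, 0.1938]
tcp_rot: [[-0.021, 1.0, -0.0], [1.0, 0.021, -0.001], [-0.001, -0.0, -1.0]]
wrist_force: [-0.9, 0.4, -1.0]
gripper_width: 0.999
gripper_force: 0.0
```

Request:
{"fn": "jog_arm", "kwargs": {
  "deltas": [
    {"slide": [-1.3, 1.3, 0], "angular": [0, 0, 0]},
    {"slide": [-1.3, 1.3, 3], "angular": [0, 0, 0]},
    {"slide": [0, 0, 3], "angular": [0, 0, 0]},
    {"slide": [0, 0, 2], "angular": [0, 0, 0]},
    {"slide": [0, 0, 0], "angular": [0, 0, 0]}
  ]
}}

```text
t: 2.18
tool_pos: [0.522, 0.2358, 0.1114]
tcp_rot: [[-0.024, 1.0, -0.006], [1.0, 0.024, -0.002], [-0.002, -0.006, -1.0]]
wrist_force: [-0.7, -0.3, -0.3]
gripper_width: 1.0
gripper_force: 0.0
```

```bash
python3 - <<'E'
from h import *
a=cams.read_camera("top")[190:260,195:295,::-1];b=cams.read_camera("side")[190:320,240:350,::-1]
f=lambda a,h:cv2.resize(a,(int(a.shape[1]*h/a.shape[0]),h),interpolation=cv2.INTER_CUBIC)
cv2.imwrite("pics/g1.png",np.hstack([f(a,280),f(b,280)]))
E
```

```text
(no output)
```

View pics/g1.png

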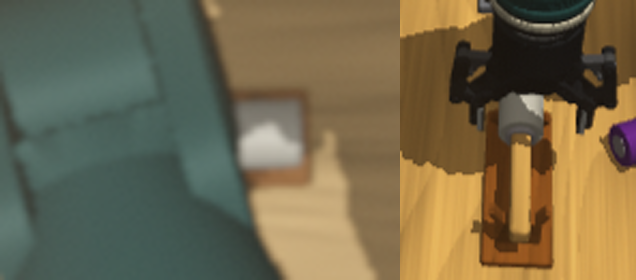

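The crop shows the open fingers on either side of the handle, just behind the head, with the gripper roughly centred. I'll descend and grip.

Request:
{"fn": "jog_arm", "kwargs": {
  "deltas": [
    {"slide": [-0.3, 0.5, 2], "angular": [0, 0, 0]},
    {"slide": [0, 0, 2], "angular": [0, 0, 0]},
    {"slide": [0, 0, 1.5], "angular": [0, 0, 0]},
    {"slide": [0, 0, 1.2], "angular": [0, 0, 0]},
    {"slide": [0, 0, 0], "angular": [0, 0, 0]}
  ]
}}

```text
t: 2.7
tool_pos: [0.5289, 0.234, 0.048]
tcp_rot: [[-0.025, 1.0, -0.001], [1.0, 0.025, -0.0], [-0.0, -0.001, -1.0]]
wrist_force: [-0.4, -0.4, -0.5]
gripper_width: 1.0
gripper_force: 0.0
```

Request:
{"fn": "jog_arm", "kwargs": {
  "deltas": [
    {"slide": [0, 0, 0], "angular": [0, 0, 0]}
  ]
}}

```text
t: 2.78
tool_pos: [0.5297, 0.2341, 0.0496]
tcp_rot: [[-0.025, 1.0, 0.001], [1.0, 0.025, 0.0], [0.0, 0.001, -1.0]]
wrist_force: [0.5, -0.6, 0.3]
gripper_width: 1.001
gripper_force: 0.0
```

Request:
{"fn": "jog_arm", "kwargs": {
  "deltas": [
    {"slide": [0, 0, 0.5], "angular": [0, 0, 0]},
    {"slide": [0, 0, 0], "angular": [0, 0, 0]},
    {"slide": [0, 0, 0], "angular": [0, 0, 0]}
  ]
}}

```text
t: 3.03
tool_pos: [0.5294, 0.2339, 0.0439]
tcp_rot: [[-0.025, 1.0, 0.001], [1.0, 0.025, 0.0], [0.0, 0.001, -1.0]]
wrist_force: [0.1, -0.7, 0.2]
gripper_width: 1.003
gripper_force: 0.0
```

Request:
{"fn": "jog_arm", "kwargs": {
  "deltas": [
    {"slide": [0, 0, 0], "angular": [0, 0, 0]},
    {"slide": [0, 0, 0], "angular": [0, 0, 0]},
    {"slide": [0, 0, 0], "angular": [0, 0, 0]},
    {"slide": [0, 0, 0], "angular": [0, 0, 0]},
    {"slide": [0, 0, 0], "angular": [0, 0, 0]}
  ],
  "hand": 0
}}

```text
t: 3.45
tool_pos: [0.5291, 0.2338, 0.0433]
tcp_rot: [[-0.025, 1.0, 0.0], [1.0, 0.025, 0.0], [0.0, 0.0, -1.0]]
wrist_force: [0.6, -1.0, -0.2]
gripper_width: 0.297
gripper_force: 0.0
```

Request:
{"fn": "jog_arm", "kwargs": {
  "deltas": [
    {"slide": [0, 0, 0], "angular": [0, 0, 0]},
    {"slide": [0, 0, 0], "angular": [0, 0, 0]},
    {"slide": [0, 0, 0], "angular": [0, 0, 0]},
    {"slide": [0, 0, 0], "angular": [0, 0, 0]}
  ]
}}

```text
t: 3.78
tool_pos: [0.5291, 0.2338, 0.0435]
tcp_rot: [[-0.025, 1.0, 0.0], [1.0, 0.025, 0.0], [0.0, 0.0, -1.0]]
wrist_force: [-2.7, -0.3, 5.2]
gripper_width: 0.224
gripper_force: 58.9
```

Request:
{"fn": "jog_arm", "kwargs": {
  "deltas": [
    {"slide": [0, 0, -1], "angular": [0, 0, 0]},
    {"slide": [0, 0, -2], "angular": [0, 0, 0]},
    {"slide": [0, 0, -2.5], "angular": [0, 0, 0]},
    {"slide": [0, 0, -2.5], "angular": [0, 0, 0]},
    {"slide": [0, 0, -2.5], "angular": [0, 0, 0]}
  ]
}}

```text
t: 4.2
tool_pos: [0.5288, 0.2337, 0.1497]
tcp_rot: [[-0.025, 1.0, -0.0], [1.0, 0.025, -0.0], [-0.0, -0.0, -1.0]]
wrist_force: [0.8, 0.5, -2.6]
gripper_width: 0.223
gripper_force: 59.0
```

Request:
{"fn": "jog_arm", "kwargs": {
  "deltas": [
    {"slide": [0, 0, -2.5], "angular": [0, 0, 0]},
    {"slide": [0, 0, -2], "angular": [0, 0, 0]},
    {"slide": [0, 0, -0.5], "angular": [0, 0, 0]},
    {"slide": [0, 0, 0], "angular": [0, 0, 0]}
  ]
}}

```text
t: 4.53
tool_pos: [0.5297, 0.2339, 0.1994]
tcp_rot: [[-0.025, 1.0, 0.002], [1.0, 0.025, 0.001], [0.001, 0.002, -1.0]]
wrist_force: [-0.2, 0.8, -3.8]
gripper_width: 0.223
gripper_force: 59.3
```

Request:
{"fn": "jog_arm", "kwargs": {
  "deltas": [
    {"slide": [-1, 0, 0], "angular": [0, 0, 0]},
    {"slide": [-2, -0.1, 0], "angular": [0, 0, 0]},
    {"slide": [-2.7, -0.1, 0], "angular": [0, 0, 0]},
    {"slide": [-3, -0.1, 0], "angular": [0, 0, 0]},
    {"slide": [-3, -0.1, 0], "angular": [0, 0, 0]}
  ]
}}

```text
t: 4.95
tool_pos: [0.527, 0.1152, 0.1965]
tcp_rot: [[-0.026, 1.0, -0.003], [1.0, 0.026, -0.0], [-0.0, -0.003, -1.0]]
wrist_force: [0.5, -0.3, -2.8]
gripper_width: 0.225
gripper_force: 59.2
```

Request:
{"fn": "jog_arm", "kwargs": {
  "deltas": [
    {"slide": [-3, -0.1, 0], "angular": [0, 0, 0]},
    {"slide": [-3, -0.1, 0], "angular": [0, 0, 0]},
    {"slide": [-2.5, -0.2, 0], "angular": [0, 0, 0]},
    {"slide": [-1, -0.1, 0], "angular": [0, 0, 0]},
    {"slide": [0, 0, 0], "angular": [0, 0, 0]}
  ]
}}

```text
t: 5.37
tool_pos: [0.5246, 0.0195, 0.1969]
tcp_rot: [[-0.022, 1.0, -0.002], [1.0, 0.022, -0.0], [-0.0, -0.002, -1.0]]
wrist_force: [0.3, -0.2, -3.4]
gripper_width: 0.228
gripper_force: 59.2
```

```bash
python3 - <<'E'
from h import *
cams.read_camera("side")
a=cams.read_camera("top")[170:280,260:430,::-1];b=cams.read_camera("side")[60:220,220:390,::-1]
cv2.imwrite("pics/g2t.png",a);cv2.imwrite("pics/g2s.png",b)
f=lambda a,h:cv2.resize(a,(int(a.shape[1]*h/a.shape[0]),h),interpolation=cv2.INTER_CUBIC)
c=np.vstack([cv2.resize(a,(440,285),interpolation=cv2.INTER_CUBIC)]);d=cv2.resize(b,(306,285),interpolation=cv2.INTER_CUBIC)
cv2.imwrite("pics/g2.png",cv2.convertScaleAbs(np.hstack([c,d]),alpha=1.5)); s=manip.get_state();print(s["tool_pos"],s["tcp_rot"],s["wrist_force"])
E
```

```text
[0.52502538 0.02216352 0.19755503] [[-2.51226827e-02  9.99683568e-01 -1.27062547e-03]
 [ 9.99684254e-01  2.51232862e-02  4.61239471e-04]
 [ 4.93015807e-04 -1.25863670e-03 -9.99999086e-01]] [-0.51545891  0.46669082 -4.32104491]
```

View pics/g2.png

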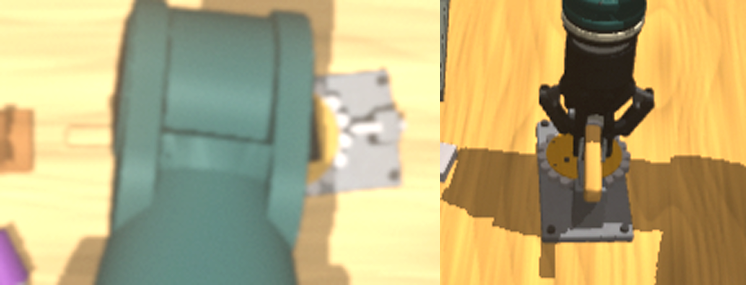

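The side view shows the held maul end-on over the fixture, its butt at about pixel (305,174). The head is hidden behind the gripper. I'll move the last 3 cm and check the maul's tilt from the butt.

Request:
{"fn": "jog_arm", "kwargs": {
  "deltas": [
    {"slide": [-1, 0, 0], "angular": [0, 0, 0]},
    {"slide": [-1.2, 0, 0], "angular": [0, 0, 0]},
    {"slide": [-0.8, 0, 0], "angular": [0, 0, 0]},
    {"slide": [0, 0, 0], "angular": [0, 0, 0]},
    {"slide": [0, 0, 0], "angular": [0, 0, 0]}
  ]
}}

```text
t: 5.93
tool_pos: [0.5262, -0.0088, 0.1982]
tcp_rot: [[-0.024, 1.0, -0.0], [1.0, 0.024, 0.0], [0.0, -0.0, -1.0]]
wrist_force: [-0.6, 0.7, -4.0]
gripper_width: 0.224
gripper_force: 59.2
```

```bash
python3 - <<'E'
from h import *
np.set_printoptions(precision=4,suppress=True)
im=cams.read_camera("side")[:,:,::-1].copy(); st=manip.get_state(); p=st["tool_pos"];print(p,st["wrist_torque"],st["tcp_rot"][2])
d=np.array([-.025,1,0]); a=p+[0,0,.0185]
for k in(-.012,.012): print("butt",k,proj("side",a+d*.084+[0,0,k]))
h=cv2.cvtColor(im,cv2.COLOR_BGR2HSV); c=int(round(proj("side",a+d*.084)[0]))
print([(r,im[r,c].tolist()) for r in range(130,185,2)])
t=cams.read_camera("top")[:,:,::-1]; print("top butt pred",proj("top",a+d*.084+[0,0,.012])); r=int(proj("top",a+d*.084)[1]); print([(c,t[r,c].tolist()) for c in range(280,315,2)])
E
```

```text
[ 0.5262 -0.0085  0.1982] [ 0.0705  0.0054 -0.0009] [ 0.0002 -0.     -1.    ]
butt -0.012 [303.977  163.1232]
butt 0.012 [304.6865 154.7836]
[(130, [70, 140, 186]), (132, [71, 141, 187]), (134, [71, 140, 186]), (136, [70, 140, 185]), (138, [70, 139, 184]), (140, [69, 138, 183]), (142, [69, 138, 182]), (144, [69, 137, 181]), (146, [69, 136, 179]), (148, [68, 134, 178]), (150, [68, 133, 177]), (152, [67, 133, 176]), (154, [63, 127, 170]), (156, [46, 89, 121]), (158, [36, 71, 96]), (160, [33, 64, 87]), (162, [68, 80, 91]), (164, [85, 85, 87]), (166, [102, 101, 102]), (168, [51, 53, 55]), (170, [49, 51, 54]), (172, [48, 50, 53]), (174, [46, 50, 53]), (176, [47, 49, 53]), (178, [48, 50, 53]), (180, [47, 50, 53]), (182, [46, 50, 52]), (184, [47, 50, 52])]
top butt pred [297.6572 221.3346]
[(280, [118, 165, 195]), (282, [119, 166, 195]), (284, [118, 166, 195]), (286, [118, 166, 194]), (288, [119, 166, 194]), (290, [119, 166, 195]), (292, [120, 167, 195]), (294, [119, 166, 195]), (296, [113, 158, 187]), (298, [108, 154, 182]), (300, [117, 165, 194]), (302, [119, 166, 195]), (304, [121, 167, 197]), (306, [120, 168, 196]), (308, [121, 169, 198]), (310, [122, 169, 198]), (312, [122, 170, 199]), (314, [122, 171, 200])]
```

Request:
{"fn": "jog_arm", "kwargs": {
  "deltas": [
    {"slide": [0, 0, 1.5], "angular": [0, 0, 0]},
    {"slide": [0, 0, 1.7], "angular": [0, 0, 0]},
    {"slide": [0, 0, 1], "angular": [0, 0, 0]},
    {"slide": [0, 0, 0], "angular": [0, 0, 0]},
    {"slide": [0, 0, 0], "angular": [0, 0, 0]}
  ]
}}

```text
t: 6.45
tool_pos: [0.526, -0.008, 0.1563]
tcp_rot: [[-0.025, 1.0, -0.001], [1.0, 0.025, 0.0], [0.0, -0.001, -1.0]]
wrist_force: [-0.2, 0.6, -4.1]
gripper_width: 0.226
gripper_force: 59.0
```

Request:
{"fn": "jog_arm", "kwargs": {
  "deltas": [
    {"slide": [0, 0, 0], "angular": [0, 0, 0]},
    {"slide": [0, 0, 0], "angular": [0, 0, 0]}
  ]
}}

```text
t: 6.62
tool_pos: [0.5267, -0.0084, 0.1571]
tcp_rot: [[-0.025, 1.0, 0.001], [1.0, 0.025, -0.0], [-0.0, 0.001, -1.0]]
wrist_force: [-0.6, 0.7, -3.5]
gripper_width: 0.223
gripper_force: 59.0
```

Request:
{"fn": "jog_arm", "kwargs": {
  "deltas": [
    {"slide": [0, 0, 1.7], "angular": [0, 0, 0]},
    {"slide": [0, 0, 1.9], "angular": [0, 0, 0]},
    {"slide": [0, 0, 0], "angular": [0, 0, 0]}
  ]
}}

```text
t: 6.87
tool_pos: [0.5261, -0.0084, 0.119]
tcp_rot: [[-0.025, 1.0, -0.001], [1.0, 0.025, -0.0], [-0.0, -0.001, -1.0]]
wrist_force: [0.1, 1.7, 0.7]
gripper_width: 0.222
gripper_force: 60.0
```

Request:
{"fn": "jog_arm", "kwargs": {
  "deltas": [
    {"slide": [0, 0, -1.5], "angular": [0, 0, 0]},
    {"slide": [0, 0, -2], "angular": [0, 0, 0]},
    {"slide": [0, 0, -2], "angular": [0, 0, 0]},
    {"slide": [0, 0, -1.5], "angular": [0, 0, 0]},
    {"slide": [0, 0, 0], "angular": [0, 0, 0]}
  ]
}}

```text
t: 7.28
tool_pos: [0.5275, -0.0086, 0.194]
tcp_rot: [[-0.025, 1.0, 0.005], [1.0, 0.025, -0.001], [-0.001, 0.005, -1.0]]
wrist_force: [0.0, -0.2, -2.4]
gripper_width: 0.226
gripper_force: 59.7
```

Contact force rose about 4.5 N at the bottom, which suggests a full press. A second, slightly deeper tap is harmless and confirms it, so I'll do that and read the state at the bottom.

Request:
{"fn": "jog_arm", "kwargs": {
  "deltas": [
    {"slide": [0, 0, 1.6], "angular": [0, 0, 0]},
    {"slide": [0, 0, 1.6], "angular": [0, 0, 0]},
    {"slide": [0, 0, 0.2], "angular": [0, 0, 0]},
    {"slide": [0, 0, 0], "angular": [0, 0, 0]},
    {"slide": [0, 0, 0], "angular": [0, 0, 0]}
  ]
}}

```text
t: 7.7
tool_pos: [0.5262, -0.0084, 0.1567]
tcp_rot: [[-0.025, 1.0, -0.0], [1.0, 0.025, 0.0], [0.0, -0.0, -1.0]]
wrist_force: [0.4, 0.1, -4.1]
gripper_width: 0.222
gripper_force: 59.3
```

Request:
{"fn": "jog_arm", "kwargs": {
  "deltas": [
    {"slide": [0, 0, 1.8], "angular": [0, 0, 0]},
    {"slide": [0, 0, 2], "angular": [0, 0, 0]},
    {"slide": [0, 0, 0], "angular": [0, 0, 0]}
  ]
}}

```text
t: 7.95
tool_pos: [0.5259, -0.0086, 0.117]
tcp_rot: [[-0.025, 1.0, -0.001], [1.0, 0.025, -0.0], [-0.0, -0.001, -1.0]]
wrist_force: [0.4, 0.1, -1.0]
gripper_width: 0.22
gripper_force: 60.2
```

```bash
python3 - <<'E'
from h import *
im=cams.read_camera("side");cams.read_camera("top")
s=manip.get_state();print(s["t"],s["tool_pos"],s["wrist_force"],s["wrist_torque"],s["tcp_rot"][2])
E
```

```text
8.05 [ 0.52615376 -0.00843433  0.11914965] [-1.82231835  0.48633752 -0.02888672] [-0.19326676  0.38484313 -0.15819647] [-1.31016317e-04 -2.47974165e-04 -9.99999961e-01]
```

Request:
{"fn": "jog_arm", "kwargs": {
  "deltas": [
    {"slide": [0, 0, -1.5], "angular": [0, 0, 0]},
    {"slide": [0, 0, -2], "angular": [0, 0, 0]},
    {"slide": [0, 0, -2.5], "angular": [0, 0, 0]},
    {"slide": [0, 0, -2], "angular": [0, 0, 0]},
    {"slide": [0, 0, 0], "angular": [0, 0, 0]}
  ]
}}

```text
t: 8.47
tool_pos: [0.5278, -0.0086, 0.2032]
tcp_rot: [[-0.025, 1.0, 0.006], [1.0, 0.025, -0.001], [-0.001, 0.006, -1.0]]
wrist_force: [0.1, 0.2, -2.4]
gripper_width: 0.228
gripper_force: 59.8
```

```bash
python3 - <<'E'
from h import *
np.set_printoptions(precision=4,suppress=True)
im=cams.read_camera("side")[:,:,::-1].copy(); st=manip.get_state(); p=st["tool_pos"];print(p,st["wrist_torque"],st["wrist_force"])
d=np.array([-.025,1,0]); a=p+[0,0,.0185]
for k in(-.012,.012): print("butt",k,proj("side",a+d*.084+[0,0,k]))
c=int(round(proj("side",a+d*.084)[0]))
print([(r,im[r,c].tolist()) for r in range(146,172,2)])
t=cams.read_camera("top")[:,:,::-1]
f=lambda a:cv2.resize(a,None,fx=3,fy=3,interpolation=cv2.INTER_CUBIC)
cv2.imwrite("pics/g3.png",cv2.convertScaleAbs(np.hstack([f(im[60:200,240:370]),f(t[160:300,265:395])]),alpha=1.5))
E
```

```text
[ 0.5273 -0.0085  0.2009] [ 0.0459 -0.0239  0.0155] [-0.6518 -0.0216 -4.5027]
butt -0.012 [303.509  162.1939]
butt 0.012 [304.2108 153.8184]
[(146, [69, 138, 183]), (148, [69, 137, 182]), (150, [68, 136, 180]), (152, [68, 135, 179]), (154, [67, 133, 177]), (156, [52, 103, 138]), (158, [34, 67, 91]), (160, [32, 60, 82]), (162, [68, 79, 89]), (164, [85, 85, 86]), (166, [102, 101, 102]), (168, [51, 53, 56]), (170, [49, 50, 54])]
```

View pics/g3.png

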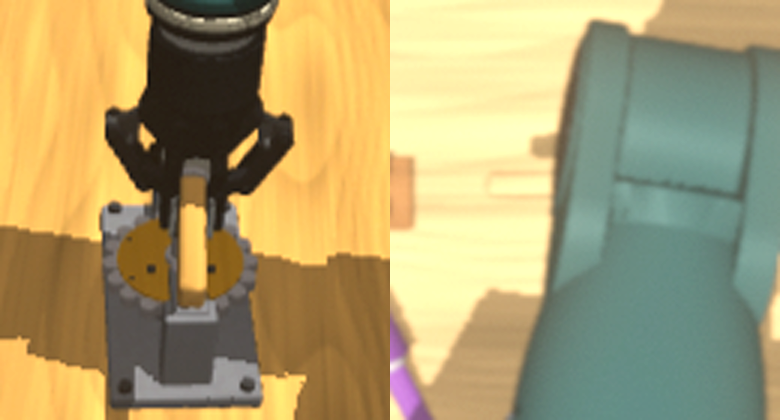

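The maul is still firmly held, but its butt has dropped about 4 mm, a nose-up tilt of about 0.05 rad. That fits the head bottoming on the punch. I'll carry it back to the rest.

Request:
{"fn": "jog_arm", "kwargs": {
  "deltas": [
    {"slide": [1, 0, 0], "angular": [0, 0, 0]},
    {"slide": [2, 0.1, 0], "angular": [0, 0, 0]},
    {"slide": [3, 0.1, 0], "angular": [0, 0, 0]},
    {"slide": [3, 0.1, 0], "angular": [0, 0, 0]},
    {"slide": [3, 0.1, 0], "angular": [0, 0, 0]}
  ]
}}

```text
t: 8.98
tool_pos: [0.5263, 0.1133, 0.1972]
tcp_rot: [[-0.024, 1.0, -0.002], [1.0, 0.024, 0.0], [0.0, -0.002, -1.0]]
wrist_force: [1.3, 0.3, -3.7]
gripper_width: 0.225
gripper_force: 59.7
```

Request:
{"fn": "jog_arm", "kwargs": {
  "deltas": [
    {"slide": [3, 0.1, 0], "angular": [0, 0, 0]},
    {"slide": [3, 0.1, 0], "angular": [0, 0, 0]},
    {"slide": [3, 0.1, 0], "angular": [0, 0, 0]},
    {"slide": [2, 0.1, 0], "angular": [0, 0, 0]},
    {"slide": [1.2, 0, 0], "angular": [0, 0, 0]}
  ]
}}

```text
t: 9.4
tool_pos: [0.5271, 0.2363, 0.197]
tcp_rot: [[-0.027, 1.0, -0.002], [1.0, 0.027, -0.0], [-0.0, -0.002, -1.0]]
wrist_force: [-0.4, -0.2, -4.4]
gripper_width: 0.225
gripper_force: 59.7
```

Request:
{"fn": "jog_arm", "kwargs": {
  "deltas": [
    {"slide": [0, 0, 0], "angular": [0, 0, 0]},
    {"slide": [0, 0, 2.5], "angular": [0, 0, 0]},
    {"slide": [0, 0, 2.5], "angular": [0, 0, 0]},
    {"slide": [0, 0, 2.5], "angular": [0, 0, 0]},
    {"slide": [0, 0, 2], "angular": [0, 0, 0]}
  ]
}}

```text
t: 9.82
tool_pos: [0.5272, 0.2326, 0.1011]
tcp_rot: [[-0.024, 1.0, -0.002], [1.0, 0.024, -0.001], [-0.001, -0.002, -1.0]]
wrist_force: [0.2, 0.4, -3.5]
gripper_width: 0.222
gripper_force: 59.6
```

Request:
{"fn": "jog_arm", "kwargs": {
  "deltas": [
    {"slide": [0, 0, 2], "angular": [0, 0, 0]},
    {"slide": [0, 0, 1.5], "angular": [0, 0, 0]},
    {"slide": [0, 0, 0], "angular": [0, 0.05, 0]},
    {"slide": [0, 0, 0], "angular": [0, 0, 0]},
    {"slide": [0, 0, 0], "angular": [0, 0, 0]}
  ]
}}

```text
t: 10.23
tool_pos: [0.528, 0.2325, 0.0682]
tcp_rot: [[-0.023, 1.0, -0.002], [0.999, 0.023, 0.049], [0.049, -0.0, -0.999]]
wrist_force: [-0.3, 0.2, -3.3]
gripper_width: 0.227
gripper_force: 59.7
```

```bash
python3 - <<'E'
from h import *
np.set_printoptions(precision=4,suppress=True)
im=cams.read_camera("side")[:,:,::-1].copy(); st=manip.get_state(); p=st["tool_pos"];print(p,st["tcp_rot"],st["wrist_force"])
f=lambda a:cv2.resize(a,None,fx=4,fy=4,interpolation=cv2.INTER_CUBIC)
cv2.imwrite("pics/g4.png",cv2.convertScaleAbs(f(im[200:330,240:360]),alpha=1.5))
E
```

```text
[0.5283 0.2329 0.0686] [[-0.0238  0.9997 -0.0009]
 [ 0.9985  0.0238  0.0486]
 [ 0.0486  0.0003 -0.9988]] [-0.3392 -0.5671 -3.4167]
```

View pics/g4.png

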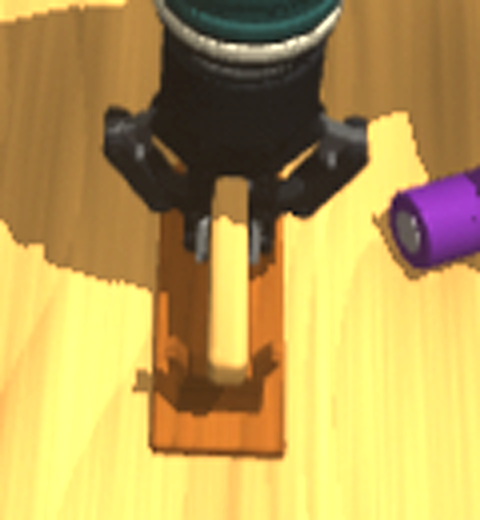

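The handle is centred between the saddle lips and level. I'll lower it the last 2.4 cm.

Request:
{"fn": "jog_arm", "kwargs": {
  "deltas": [
    {"slide": [0.1, 0.05, 1], "angular": [0, 0, 0]},
    {"slide": [0, 0, 0.8], "angular": [0, 0, 0]},
    {"slide": [0, 0, 0.4], "angular": [0, 0, 0]},
    {"slide": [0, 0, 0], "angular": [0, 0, 0]},
    {"slide": [0, 0, 0], "angular": [0, 0, 0]}
  ]
}}

```text
t: 10.7
tool_pos: [0.5283, 0.2359, 0.0459]
tcp_rot: [[-0.025, 1.0, -0.002], [0.998, 0.025, 0.05], [0.05, -0.001, -0.999]]
wrist_force: [0.3, 1.0, -3.0]
gripper_width: 0.226
gripper_force: 59.7
```

Request:
{"fn": "jog_arm", "kwargs": {
  "deltas": [
    {"slide": [0, 0, 0.2], "angular": [0, 0, 0]},
    {"slide": [0, 0, 0], "angular": [0, 0, 0]},
    {"slide": [0, 0, 0], "angular": [0, 0, 0]}
  ]
}}

```text
t: 10.95
tool_pos: [0.5287, 0.236, 0.0445]
tcp_rot: [[-0.025, 1.0, -0.001], [0.998, 0.025, 0.05], [0.05, 0.0, -0.999]]
wrist_force: [0.3, -0.3, -2.7]
gripper_width: 0.225
gripper_force: 59.8
```

Request:
{"fn": "jog_arm", "kwargs": {
  "deltas": [
    {"slide": [0, 0, 0], "angular": [0, 0, 0]},
    {"slide": [0, 0, 0], "angular": [0, 0, 0]},
    {"slide": [0, 0, 0], "angular": [0, 0, 0]},
    {"slide": [0, 0, 0], "angular": [0, 0, 0]},
    {"slide": [0, 0, 0], "angular": [0, 0, 0]}
  ],
  "hand": 1
}}

```text
t: 11.37
tool_pos: [0.5287, 0.236, 0.0445]
tcp_rot: [[-0.025, 1.0, -0.001], [0.998, 0.025, 0.05], [0.05, 0.0, -0.999]]
wrist_force: [0.2, -0.6, -0.8]
gripper_width: 0.915
gripper_force: 0.0
```

Request:
{"fn": "jog_arm", "kwargs": {
  "deltas": [
    {"slide": [0, 0, 0], "angular": [0, -0.05, 0]},
    {"slide": [0, 0, 0], "angular": [0, 0, 0]},
    {"slide": [0, 0, 0], "angular": [0, 0, 0]}
  ]
}}

```text
t: 11.62
tool_pos: [0.5286, 0.2365, 0.0443]
tcp_rot: [[-0.026, 1.0, -0.0], [1.0, 0.026, 0.001], [0.001, 0.0, -1.0]]
wrist_force: [0.2, 0.4, -0.1]
gripper_width: 1.001
gripper_force: 0.0
```

Request:
{"fn": "jog_arm", "kwargs": {
  "deltas": [
    {"slide": [0, 0, -1], "angular": [0, 0, 0]},
    {"slide": [0, 0, -3], "angular": [0, 0, 0]},
    {"slide": [0, 0, -4], "angular": [0, 0, 0]},
    {"slide": [0, 0, -4], "angular": [0, 0, 0]},
    {"slide": [0, 0, -4], "angular": [0, 0, 0]}
  ]
}}

```text
t: 12.03
tool_pos: [0.528, 0.2356, 0.2071]
tcp_rot: [[-0.025, 1.0, 0.0], [1.0, 0.025, 0.001], [0.001, 0.0, -1.0]]
wrist_force: [1.1, 1.1, 0.2]
gripper_width: 1.002
gripper_force: 0.0
```

Request:
{"fn": "jog_arm", "kwargs": {
  "deltas": [
    {"slide": [0, 0, -3], "angular": [0, 0, 0]},
    {"slide": [0, 0, -2], "angular": [0, 0, 0]},
    {"slide": [0, 0, 0], "angular": [0, 0, 0]}
  ]
}}

```text
t: 12.28
tool_pos: [0.5297, 0.2361, 0.2594]
tcp_rot: [[-0.025, 1.0, 0.006], [1.0, 0.025, 0.003], [0.003, 0.006, -1.0]]
wrist_force: [1.6, -0.9, 0.6]
gripper_width: 1.002
gripper_force: 0.0
```

```bash
python3 - <<'E'
from h import *
np.set_printoptions(precision=4,suppress=True)
im=cams.read_camera("side")[:,:,::-1].copy(); st=manip.get_state(); print(st["t"],st["tool_pos"],st["tcp_rot"])
r=cv2.imread("pics/side0.png"); f=lambda a:cv2.resize(a[205:325,255:340],None,fx=4,fy=4,interpolation=cv2.INTER_CUBIC)
cv2.imwrite("pics/g5.png",cv2.convertScaleAbs(np.hstack([f(r),f(im)]),alpha=1.5))
E
```

```text
12.3333 [0.5293 0.236  0.2569] [[-0.0247  0.9997  0.0039]
 [ 0.9997  0.0247  0.002 ]
 [ 0.0019  0.004  -1.    ]]
```

View pics/g5.png

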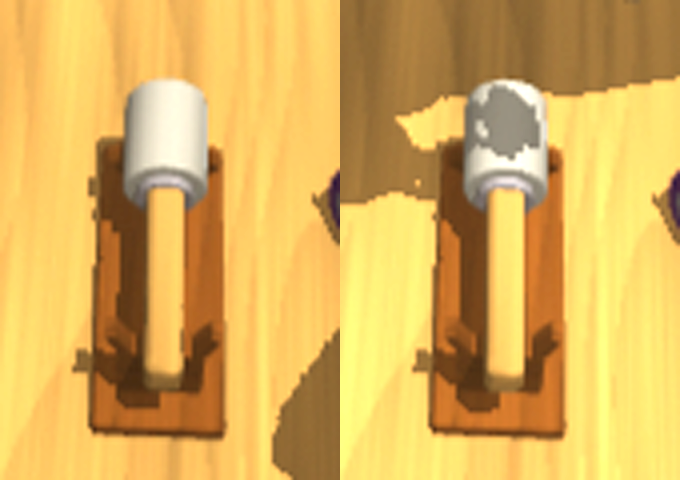

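The after view matches the start view: maul head, handle and butt sit at the same pixels in the rest. Next I'll go to the knob.

Request:
{"fn": "jog_arm", "kwargs": {
  "deltas": [
    {"slide": [-1.5, 0, 0], "angular": [0, 0, 0]},
    {"slide": [-3, -0.1, 0], "angular": [0, 0, 0]},
    {"slide": [-3.5, -0.1, 0], "angular": [0, 0, 0]},
    {"slide": [-3.5, -0.1, 0], "angular": [0, 0, 0]},
    {"slide": [-3.5, -0.1, 0], "angular": [0, 0, 0]}
  ]
}}

```text
t: 12.75
tool_pos: [0.5274, 0.0845, 0.2535]
tcp_rot: [[-0.025, 1.0, -0.001], [1.0, 0.025, 0.001], [0.001, -0.001, -1.0]]
wrist_force: [1.2, -0.1, 0.5]
gripper_width: 0.999
gripper_force: 0.0
```

Request:
{"fn": "jog_arm", "kwargs": {
  "deltas": [
    {"slide": [-3.5, -0.1, 0], "angular": [0, 0, 0]},
    {"slide": [-3.5, -0.1, 0], "angular": [0, 0, 0]},
    {"slide": [-3.5, 0, 0], "angular": [0, 0, 0]},
    {"slide": [-3.5, 0, 0], "angular": [0, 0, 0]},
    {"slide": [-3.5, 0, 0], "angular": [0, 0, 0]}
  ]
}}

```text
t: 13.17
tool_pos: [0.5298, -0.0907, 0.2536]
tcp_rot: [[-0.025, 1.0, -0.001], [1.0, 0.025, 0.001], [0.001, -0.001, -1.0]]
wrist_force: [0.4, -0.6, -0.1]
gripper_width: 1.003
gripper_force: 0.0
```

Request:
{"fn": "jog_arm", "kwargs": {
  "deltas": [
    {"slide": [-2.5, 0, 0], "angular": [0, 0, 0]},
    {"slide": [-1.5, 0, 0], "angular": [0, 0, 0]},
    {"slide": [0, 0, 0], "angular": [0, 0, -0.11]},
    {"slide": [0, 0, 0], "angular": [0, 0, -0.11]},
    {"slide": [0, 0, 0], "angular": [0, 0, -0.11]}
  ]
}}

```text
t: 13.58
tool_pos: [0.531, -0.1294, 0.2533]
tcp_rot: [[-0.352, 0.936, -0.001], [0.936, 0.352, 0.001], [0.002, -0.001, -1.0]]
wrist_force: [0.6, 0.3, 0.1]
gripper_width: 1.003
gripper_force: 0.0
```

Request:
{"fn": "jog_arm", "kwargs": {
  "deltas": [
    {"slide": [0, 0, 0], "angular": [0, 0, -0.12]},
    {"slide": [0, 0, 0], "angular": [0, 0, -0.12]},
    {"slide": [0, 0, 0], "angular": [0, 0, -0.12]},
    {"slide": [0, 0, 0], "angular": [0, 0, -0.12]},
    {"slide": [0, 0, 0], "angular": [0, 0, -0.12]}
  ]
}}

```text
t: 14.0
tool_pos: [0.5311, -0.129, 0.2535]
tcp_rot: [[-0.82, 0.573, -0.001], [0.573, 0.82, 0.001], [0.002, 0.0, -1.0]]
wrist_force: [0.1, 0.1, -0.3]
gripper_width: 0.998
gripper_force: 0.0
```

Request:
{"fn": "jog_arm", "kwargs": {
  "deltas": [
    {"slide": [0, 0, 0], "angular": [0, 0, -0.12]},
    {"slide": [0, 0, 0], "angular": [0, 0, -0.12]},
    {"slide": [0, 0, 0], "angular": [0, 0, -0.12]},
    {"slide": [0, 0, 0], "angular": [0, 0, -0.12]},
    {"slide": [0, 0, 0], "angular": [0, 0, -0.12]}
  ]
}}

```text
t: 14.42
tool_pos: [0.5311, -0.1289, 0.2534]
tcp_rot: [[-1.0, 0.01, -0.001], [0.01, 1.0, 0.001], [0.001, 0.001, -1.0]]
wrist_force: [0.4, 1.1, 0.1]
gripper_width: 0.999
gripper_force: 0.0
```

Request:
{"fn": "jog_arm", "kwargs": {
  "deltas": [
    {"slide": [0, 0, 0], "angular": [0, 0, -0.11]},
    {"slide": [0, 0, 0], "angular": [0, 0, 0]},
    {"slide": [0, 0, 0], "angular": [0, 0, 0]},
    {"slide": [0, 0, 0], "angular": [0, 0, 0]}
  ]
}}

```text
t: 14.75
tool_pos: [0.5314, -0.129, 0.254]
tcp_rot: [[-0.996, -0.09, -0.001], [-0.09, 0.996, 0.0], [0.001, 0.001, -1.0]]
wrist_force: [0.3, -0.1, -0.3]
gripper_width: 1.001
gripper_force: 0.0
```

Request:
{"fn": "jog_arm", "kwargs": {
  "deltas": [
    {"slide": [0, 0, 2], "angular": [0, 0, 0]},
    {"slide": [0, 0, 3], "angular": [0, 0, 0]},
    {"slide": [0, 0, 3], "angular": [0, 0, 0]},
    {"slide": [0, 0, 2], "angular": [0, 0, 0]},
    {"slide": [0, 0, 0.5], "angular": [0, 0, 0]}
  ]
}}

```text
t: 15.17
tool_pos: [0.53, -0.1284, 0.1462]
tcp_rot: [[-0.996, -0.091, -0.004], [-0.091, 0.996, 0.002], [0.004, 0.002, -1.0]]
wrist_force: [0.2, 0.2, -0.3]
gripper_width: 1.0
gripper_force: 0.0
```

Request:
{"fn": "jog_arm", "kwargs": {
  "deltas": [
    {"slide": [0, 0, 0], "angular": [0, 0, 0]},
    {"slide": [0, 0, 0], "angular": [0, 0, 0]},
    {"slide": [0, 0, 0], "angular": [0, 0, 0]}
  ]
}}

```text
t: 15.42
tool_pos: [0.5324, -0.1294, 0.1508]
tcp_rot: [[-0.996, -0.093, 0.002], [-0.093, 0.996, -0.001], [-0.002, -0.001, -1.0]]
wrist_force: [0.8, 0.7, 1.2]
gripper_width: 1.001
gripper_force: 0.0
```

Request:
{"fn": "jog_arm", "kwargs": {
  "deltas": [
    {"slide": [0, 0, 0], "angular": [0, 0, 0]},
    {"slide": [0, 0, 0], "angular": [0, 0, 0]},
    {"slide": [0, 0, 0], "angular": [0, 0, 0]},
    {"slide": [0, 0, 0], "angular": [0, 0, 0]},
    {"slide": [0, 0, 0], "angular": [0, 0, 0]}
  ],
  "hand": 0
}}

```text
t: 15.83
tool_pos: [0.532, -0.13, 0.1498]
tcp_rot: [[-0.996, -0.094, 0.001], [-0.094, 0.996, -0.002], [-0.0, -0.002, -1.0]]
wrist_force: [-1.8, -30.2, 11.8]
gripper_width: 0.298
gripper_force: 24.7
```

Request:
{"fn": "jog_arm", "kwargs": {
  "deltas": [
    {"slide": [0, 0, 0], "angular": [0, 0, 0]},
    {"slide": [0, 0, 0], "angular": [0, 0, 0]},
    {"slide": [0, 0, 0], "angular": [0, 0, 0]},
    {"slide": [0, 0, 0], "angular": [0, 0, 0]},
    {"slide": [0, 0, 0], "angular": [0, 0, 0]}
  ]
}}

```text
t: 16.25
tool_pos: [0.5327, -0.1307, 0.1518]
tcp_rot: [[-0.996, -0.093, 0.003], [-0.093, 0.996, -0.004], [-0.003, -0.004, -1.0]]
wrist_force: [-8.3, -8.4, 28.7]
gripper_width: 0.198
gripper_force: 94.5
```

```bash
python3 - <<'E'
from h import *
np.set_printoptions(precision=4,suppress=True)
st=manip.get_state(); [print(k,st[k]) for k in("t","q","tool_pos","tcp_rot","wrist_force","wrist_torque","gripper_width","gripper_force")]
E
```

```text
t 16.25
q [-0.3879  0.3357 -0.1625  1.068  -0.0024 -0.4814]
tool_pos [ 0.5327 -0.1307  0.1518]
tcp_rot [[-0.9956 -0.0933  0.0034]
 [-0.0933  0.9956 -0.004 ]
 [-0.003  -0.0043 -1.    ]]
wrist_force [-8.3233 -8.4489 28.6569]
wrist_torque [-1.078   1.1884  0.1866]
gripper_width 0.19813592583920708
gripper_force 94.51442524557933
```

The force on the tool is about 29 N upward. That is likely the pads swinging forward against the knob as they closed, so I'll ease up a little.

Request:
{"fn": "jog_arm", "kwargs": {
  "deltas": [
    {"slide": [0, 0, -0.2], "angular": [0, 0, 0]},
    {"slide": [0, 0, 0], "angular": [0, 0, 0]},
    {"slide": [0, 0, 0], "angular": [0, 0, 0]},
    {"slide": [0, 0, 0], "angular": [0, 0, 0]}
  ]
}}

```text
t: 16.58
tool_pos: [0.5324, -0.1306, 0.1521]
tcp_rot: [[-0.996, -0.093, 0.002], [-0.093, 0.996, -0.003], [-0.001, -0.003, -1.0]]
wrist_force: [-1.0, -12.7, 3.8]
gripper_width: 0.202
gripper_force: 78.9
```

```bash
python3 - <<'E'
from h import *
np.set_printoptions(precision=4,suppress=True)
st=manip.get_state(); [print(k,st[k]) for k in("tool_pos","wrist_force","wrist_torque","gripper_width","gripper_force")]
s=cams.read_camera("side")[:,:,::-1];t=cams.read_camera("top")[:,:,::-1]
f=lambda a:cv2.resize(a,None,fx=3,fy=3,interpolation=cv2.INTER_CUBIC)
cv2.imwrite("pics/g6.png",cv2.convertScaleAbs(np.hstack([f(s[70:210,240:370]),f(t[160:300,310:440])]),alpha=1.5))
E
```

```text
tool_pos [ 0.5324 -0.1306  0.1521]
wrist_force [ -0.9808 -12.6899   3.8008]
wrist_torque [-1.501  -0.2383  0.1012]
gripper_width 0.20194067166002813
gripper_force 78.87177263153717
```

View pics/g6.png

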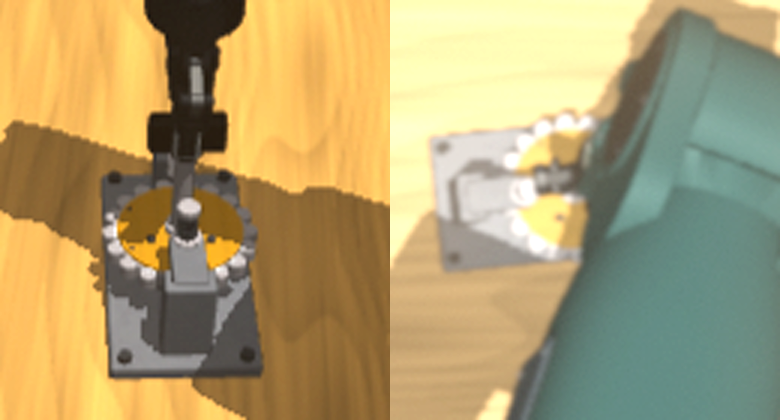

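The grip is good and the punch is up. I'll trim 1.5 mm sideways, then turn clockwise about the axis in small rows, checking as I go.

Request:
{"fn": "jog_arm", "kwargs": {
  "deltas": [
    {"slide": [0, -0.15, 0], "angular": [0, 0, 0]},
    {"slide": [0, 0, 0], "angular": [0, 0, 0]},
    {"slide": [0, 0, 0], "angular": [0, 0, 0]}
  ]
}}

```text
t: 16.93
tool_pos: [0.5324, -0.1307, 0.1521]
tcp_rot: [[-0.996, -0.094, 0.002], [-0.094, 0.996, -0.0], [-0.002, -0.0, -1.0]]
wrist_force: [1.3, -0.7, 7.3]
gripper_width: 0.2
gripper_force: 79.4
```

Request:
{"fn": "jog_arm", "kwargs": {
  "deltas": [
    {"slide": [0, 0, 0], "angular": [0, 0, 0.05]},
    {"slide": [0, 0, 0], "angular": [0, 0, 0.06]},
    {"slide": [0, 0, 0], "angular": [0, 0, 0.06]},
    {"slide": [0, 0, 0], "angular": [0, 0, 0.06]},
    {"slide": [0, 0, 0], "angular": [0, 0, 0.06]}
  ]
}}

```text
t: 17.35
tool_pos: [0.5324, -0.1311, 0.1521]
tcp_rot: [[-0.98, 0.198, 0.002], [0.198, 0.98, -0.001], [-0.002, -0.001, -1.0]]
wrist_force: [-0.6, -4.0, 5.3]
gripper_width: 0.199
gripper_force: 79.2
```

Request:
{"fn": "jog_arm", "kwargs": {
  "deltas": [
    {"slide": [0, 0, 0], "angular": [0, 0, 0.06]},
    {"slide": [0, 0, 0], "angular": [0, 0, 0]},
    {"slide": [0, 0, 0], "angular": [0, 0, 0]}
  ]
}}

```text
t: 17.6
tool_pos: [0.5324, -0.1312, 0.1521]
tcp_rot: [[-0.967, 0.254, 0.002], [0.254, 0.967, -0.001], [-0.002, -0.001, -1.0]]
wrist_force: [0.1, -4.9, 6.3]
gripper_width: 0.2
gripper_force: 79.2
```

```bash
cat > st.py <<'E'
from h import *
np.set_printoptions(precision=4,suppress=True)
st=manip.get_state(); [print(k,st[k]) for k in("t","tool_pos","wrist_force","wrist_torque","gripper_width","gripper_force")]
R=st["tcp_rot"];yaw=np.arctan2(-R[0,1],R[1,1]);print("yaw",yaw,"turned cw",.0933-yaw)
E
python3 st.py
```

```text
t 17.6
tool_pos [ 0.5324 -0.1312  0.1521]
wrist_force [ 0.1151 -4.9273  6.3225]
wrist_torque [-0.4541 -0.1528  0.0975]
gripper_width 0.20034259020659512
gripper_force 79.20139549300075
yaw -0.256388471812597 turned cw 0.349688471812597
```

First notch reached: 0.350 rad turned, with residual torque as at the start. On to the second.

Request:
{"fn": "jog_arm", "kwargs": {
  "deltas": [
    {"slide": [0, 0, 0], "angular": [0, 0, 0.05]},
    {"slide": [0, 0, 0], "angular": [0, 0, 0.06]},
    {"slide": [0, 0, 0], "angular": [0, 0, 0.06]},
    {"slide": [0, 0, 0], "angular": [0, 0, 0.06]},
    {"slide": [0, 0, 0], "angular": [0, 0, 0.06]}
  ]
}}

```text
t: 18.02
tool_pos: [0.5323, -0.1316, 0.1521]
tcp_rot: [[-0.853, 0.522, 0.001], [0.522, 0.853, -0.002], [-0.002, -0.001, -1.0]]
wrist_force: [-2.9, -7.0, 5.1]
gripper_width: 0.202
gripper_force: 79.2
```

Request:
{"fn": "jog_arm", "kwargs": {
  "deltas": [
    {"slide": [0, 0, 0], "angular": [0, 0, 0.06]},
    {"slide": [0, 0, 0], "angular": [0, 0, 0]},
    {"slide": [0, 0, 0], "angular": [0, 0, 0]}
  ]
}}

```text
t: 18.27
tool_pos: [0.5322, -0.1316, 0.1521]
tcp_rot: [[-0.822, 0.57, 0.001], [0.57, 0.822, -0.002], [-0.002, -0.001, -1.0]]
wrist_force: [-2.3, -7.2, 4.7]
gripper_width: 0.198
gripper_force: 79.2
```

```bash
python3 st.py
```

```text
t 18.2667
tool_pos [ 0.5322 -0.1316  0.1521]
wrist_force [-2.2885 -7.2438  4.6941]
wrist_torque [-1.1588  0.0376  0.1342]
gripper_width 0.19849920424713988
gripper_force 79.23324328148738
yaw -0.6066946668524063 turned cw 0.6999946668524062
```

Second notch reached: 0.700 rad turned. On to the third.

Request:
{"fn": "jog_arm", "kwargs": {
  "deltas": [
    {"slide": [0, 0, 0], "angular": [0, 0, 0.05]},
    {"slide": [0, 0, 0], "angular": [0, 0, 0.06]},
    {"slide": [0, 0, 0], "angular": [0, 0, 0.06]},
    {"slide": [0, 0, 0], "angular": [0, 0, 0.06]},
    {"slide": [0, 0, 0], "angular": [0, 0, 0.06]}
  ]
}}

```text
t: 18.68
tool_pos: [0.532, -0.1319, 0.1521]
tcp_rot: [[-0.622, 0.783, 0.001], [0.783, 0.622, -0.003], [-0.003, -0.001, -1.0]]
wrist_force: [-4.8, -10.1, 6.1]
gripper_width: 0.2
gripper_force: 79.4
```

Request:
{"fn": "jog_arm", "kwargs": {
  "deltas": [
    {"slide": [0, 0, 0], "angular": [0, 0, 0.055]},
    {"slide": [0, 0, 0], "angular": [0, 0, 0]},
    {"slide": [0, 0, 0], "angular": [0, 0, 0]},
    {"slide": [0, 0, 0], "angular": [0, 0, 0]},
    {"slide": [0, 0, 0], "angular": [0, 0, 0]}
  ]
}}

```text
t: 19.1
tool_pos: [0.5319, -0.132, 0.1521]
tcp_rot: [[-0.58, 0.814, 0.0], [0.814, 0.58, -0.003], [-0.003, -0.001, -1.0]]
wrist_force: [-5.5, -9.5, 6.3]
gripper_width: 0.199
gripper_force: 79.4
```

```bash
python3 st.py; python3 - <<'E'
from h import *
s=cams.read_camera("side")[:,:,::-1];t=cams.read_camera("top")[:,:,::-1]
f=lambda a:cv2.resize(a,None,fx=3,fy=3,interpolation=cv2.INTER_CUBIC)
cv2.imwrite("pics/g7.png",cv2.convertScaleAbs(np.hstack([f(s[70:260,240:370]),f(t[150:340,200:330])]),alpha=1.5))
E
```

```text
t 19.1
tool_pos [ 0.5319 -0.132   0.1521]
wrist_force [-5.4693 -9.498   6.2762]
wrist_torque [-1.7099  0.4859 -0.0176]
gripper_width 0.1988888963178791
gripper_force 79.3926900322549
yaw -0.951772426882514 turned cw 1.045072426882514
```

View pics/g7.png

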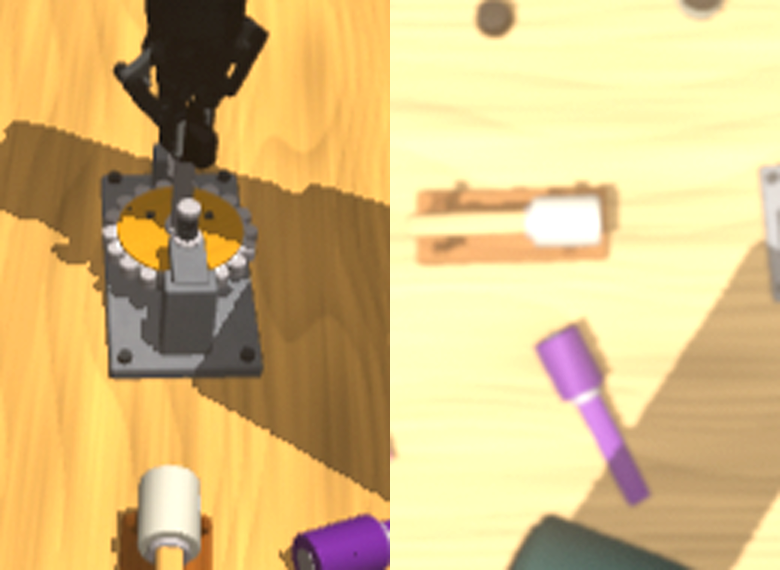

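The plate has turned 1.045 rad and sits in the third notch, with near-zero torque about the axis. The punch is up and the maul is in its rest. Handing in.

```bash
python3 -c "
from bench import manip
print(manip.hand_in())"
```

```text
the job is handed in; nothing more can be done
None
```

The job is handed in (no verdict came back): the punch was tapped twice (the second tap was to be sure it reached full depth), the maul is back in its wooden rest, and the gripper is still holding the knob with the plate at about 1.045 rad, in the third notch.

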